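# Clamp a fence bar against a vibration-test unit

### The arm

A 7-joint arm with a two-finger parallel gripper is mounted at the origin on the work surface. World frame = base frame: x ahead of the robot, y to its left, z up, the work surface at z = 0. Lengths are in m, angles in rad, forces in N, time in s.
With the tool pointing down it reaches from about 0.425 to 0.8 m from the base axis. Payload 8.3 kg.
Tool frame: the origin (TCP) lies at the very end of the fingers, on their centre line; the grasp point (between the pads) lies 19 mm behind it; z points along the fingers, y is the line along which they close (so a half turn about z gives the same grasp; the last joint's range is limited). The gripper opens to 85 mm and grips with 20 to 120 N. Pads are 22 mm wide; open, the fingers measure 114 mm over their backs; the gripper's body (76 mm by 85 mm) begins 54 mm behind the grasp point. The pads swing forward as they close: fully open they stand 13 mm farther back than shut.
Start: joints at [-0.063, 0.383, 0.016, 1.37, -0.006, 1.388, -0.046], TCP at [0.625, 0, 0.231] pointing down, gripper open.
Joint ranges: [-2.95, 2.95], [-0.25, 2.06], [-1.52, 1.56], [0.18, 2.33], [-1.44, 4.58], [0.02, 2.06], [-3.01, 3.01]. Speed limits (rad/s): [2.39, 2.39, 3.01, 3.01, 3.14, 3.14, 3.14].

### API

Orientations are given as a rotation vector (axis times angle).
In Python, from station import r, kin, viewer gives the robot as it stands. Calls block until the motion is done:
- r.movep(position, orientation): joint-space move of the TCP to a pose.
- r.line_to(position, orientation=None, feed=0.15, f_stop=None): straight line of the TCP; orientation=None keeps the orientation; feed is the mean speed in m/s. With f_stop (N) it stops when the force on the tool has changed by that much, and returns True; else False.
- r.movej(angles): joint-space move.
- r.set_gripper(opening, grasp_force=None): finger opening in m; grasp_force is the grip in N (None keeps the last); returns when the fingers have stopped.
- r.pause(seconds).
- kin.ik(position, orientation): joint angles nearest the present ones, or None.
- r.observe(): the state.
- viewer.capture(name): name is "scene" or "side" or "wrist"; returns a dict with "pixels" (400x640x3 uint8, red, green, blue), "intrinsics" (3x3 intrinsics, pixels), "origin" and "orientation" of the camera in the world; the wrist camera has in their place "mount" (4x4, takes a point from camera to tool coordinates, whose origin is the TCP and whose axes are the flange's). Camera axes: x right, y down, z forward; pixel columns grow to the right and rows downward; lengths in m; the calibration is good to about 2 mm. A picture is of the moment at which its call begins: read the wrist's pose just before it. There is no depth.
A pose or a line that the arm cannot do raises r.Unreachable and nothing moves.
- r.hand_in(): hands the job in; it is judged then, once.
The state is a dict: "time": time; "joint_positions": joint angles; "qd": joint speeds; "joint_efforts": joint torques, N m; "tool_pos": TCP position; "eef_rot": TCP orientation; "force": force on the tool from outside, world axes, zero at the start; "moment": the same for the moment, N m; "grip_width": finger opening in m; "gripper_force": force on a finger pad.
Only numpy, scipy, OpenCV 4.12 (cv2) and the standard library are available. Lean on these libraries where they do the work, as an engineer would, in place of code of your own. Each camera call takes 0.05 s, during which the arm holds its last target. There are 200 camera calls.

### The job

Clear every loose part off the test fixture's plate into the blue tray. Then lay the blue slotted fence bar flat on the plate and slide it in under the two washers, its slots round the studs, until its slotted edge is flush against the front face of the silver test unit, and after that screw both knurled knobs down clockwise until they stop tight. Leave everything else on the bench where it is.

Things in the scene. Friction and masses are not known exactly. Their poses are not given: they have to be found in the camera images.
- fixture: Dark steel plate, 295 x 270 x 12 mm, fixed to the bench, with the test unit on it (silver finned box, 100 deep x 200 wide x 46 mm tall, fins 7 mm higher). Origin on the bench top below the middle of the unit's front face; +x points from that face into the unit (roughly away from the robot), +y along the face, +z up. Plate: x -185 to +110, y -135 to +135 mm, top at z = 12 mm.
- face (a point): Middle of the foot of the unit's front face, on the plate's top; axes as the fixture's. Two upright studs (12 mm thick) stand at x = -50, y = +76 and -76 mm, each with a steel washer and a knurled knob on it.
- knob_l (a point): Middle (on the axis, mid-height) of the black knurled knob on the stud at +y: 42 mm diameter, 32 mm tall, white pointer line on top. A washer of the same diameter, 5 mm thick, is right below and moves up and down with it. Washer underside: 19 to 21 mm above the plate at the start, 14.3 mm when tight, just on the 14 mm bar.
- knob_r (a point): The same for the knob on the stud at -y.
- nut_l (a joint): Rotation (rad) of the knob at +y. Clockwise from above tightens and raises the value: 0 = backed off, hard stop (tight) at 4.5; starts at 0.3 to 1.6. Resists with about 0.08 N m, stays where it is left; each rad lowers knob and washer 1.6 mm.
- nut_r (a joint): Rotation (rad) of the knob at -y. Clockwise from above tightens and raises the value: 0 = backed off, hard stop (tight) at 4.5; starts at 0.3 to 1.6. Resists with about 0.08 N m, stays where it is left; each rad lowers knob and washer 1.6 mm.
- bar: Blue fence bar, 210 (y) x 92 (x) x 14 mm, 0.45 kg, with a yellow grip block in mid-length: 22 (x) x 44 (y) mm, from 14 to 50 mm above the underside. Origin on the underside below the grip block's centre, +z up. Rear edge x = -14, slotted front edge x = +78 mm. Two slots 26 mm wide, centred at y = +76 and -76, open at the front, run back to x = +12: they take the studs as the bar is slid in along +x.
- bar_front_l (a point): Point on the bar's front (slotted) edge, underside, at bar x = +78, y = +100 mm.
- bar_front_r (a point): The same at bar x = +78, y = -100 mm.
- strap: Loose steel clamp strap, 90 (x) x 30 (y) x 18 (z) mm, 0.25 kg. Origin: centre of underside. May be absent.
- relay: Loose orange relay module, 72 (x) x 42 (y) x 30 (z) mm, about 0.1 kg. Origin: centre of underside. May be absent.
- riser: Loose grey riser block, 64 (x) x 34 (y) x 34 (z) mm, 0.17 kg. Origin: centre of underside. May be absent.
- tray_in (a point): Centre of the inner floor of the open blue parts tray fixed to the bench: 260 (x) x 190 (y) mm outside, 42 mm tall, walls 4 mm, floor about 4 mm; axes along the tray's sides.
- driver: Bystander, leave alone: screwdriver lying on the bench.
- meter: Bystander, leave alone: yellow multimeter, 150 x 75 x 35 mm.
- cleaner: Bystander, leave alone: white bottle, 60 mm diameter, 140 mm tall.
- carton: Bystander, leave alone: cardboard box, 120 x 90 x 60 mm.
- spanner: Bystander, leave alone: wrench lying on the bench.
- sensor: Bystander, leave alone: brass sensor housing, 52 mm diameter, 46 mm tall.
- mug: Bystander, leave alone: white mug, 90 mm tall.
Mind the look-alikes: they are no part of the job. There is more than one size of the riser; the one meant has the size given above.

How it is judged:
By the outcome, as a careful person would: the job done as asked, in the order asked, and still so for the second after the job is handed in, with the robot touching nothing.
Of strap, relay, riser only 2 to 3 are there at a start; the rules pass over those that are not, and their reading is None.
At some moment in a run one of strap, relay, riser may be knocked a few centimetres aside while the robot is not near it.
Once in a run the grip may slacken for a moment while it holds something.
It also fails if it takes over 200 s, if anything falls off the work surface, if the arm or the gripper's body presses on something with over 40 N, if the wrist force passes 120 N, or if a joint passes its speed limit or range.

## Working session

There is one attempt and no reset: what is moved stays moved. The work goes in short steps, each a Python script; the robot and the scene stay as the last script left them, time stands still between calls to the robot, and variables do not carry over. Pictures are saved under pics/ and viewed, at most 14 in all, crops included, and the job is handed in when it is done.

```bash
ls; mkdir -p pics
cat > h.py <<'E'
import numpy as np, cv2
from scipy.spatial.transform import Rotation as R
from station import r, kin, viewer
def cap(name, fn=None):
    s=r.observe(); c=viewer.capture(name)
    K=np.array(c["intrinsics"])
    if name=="wrist":
        T=np.eye(4);T[:3,:3]=R.from_rotvec(s["eef_rot"]).as_matrix();T[:3,3]=s["tool_pos"]
        M=T@np.array(c["mount"])
    else:
        M=np.eye(4); o=np.array(c["orientation"]); M[:3,:3]=o if o.shape==(3,3) else R.from_rotvec(o).as_matrix() if o.size==3 else R.from_quat(o).as_matrix(); M[:3,3]=c["origin"]
    if fn:
        cv2.imwrite(f"pics/{fn}.png",c["pixels"][:,:,::-1]); np.savez(f"pics/{fn}.npz",K=K,M=M)
    return c["pixels"],K,M
def px2w(K,M,uv,z):
    d=M[:3,:3]@np.linalg.solve(K,[uv[0],uv[1],1]); o=M[:3,3]
    return o+d*(z-o[2])/d[2]
def w2px(K,M,p):
    q=K@(M[:3,:3].T@(np.asarray(p,float)-M[:3,3])); return q[:2]/q[2]
def load(fn):
    d=np.load(f"pics/{fn}.npz"); return d["K"],d["M"]
def down(yaw):  # tool z down; closing axis (tool y) at angle yaw+90deg... tool x at yaw
    c,s=np.cos(yaw),np.sin(yaw)
    return R.from_matrix(np.array([[c,s,0],[s,-c,0],[0,0,-1]])).as_rotvec()
E
python3 - <<'E'
from h import *
s=r.observe(); print(s)
for n in("scene","side","wrist"):
    p,K,M=cap(n,n+"0"); print(n,K.tolist(),M.round(3).tolist())
E
```

```text
pics
{'time': 0.0, 'joint_positions': array([-0.0629127 ,  0.38425869,  0.01641649,  1.37116203, -0.00632364,
        1.38818197, -0.04646722]), 'qd': array([ 0.00146413,  0.00023849,  0.00035443, -0.00178319,  0.00044463,
       -0.00103359, -0.00077759]), 'joint_efforts': array([-4.50568632e-04, -6.27588844e+01,  8.43669288e-01, -3.71825659e+01,
        1.65239023e-02,  1.39937960e-02, -1.08329079e-04]), 'tool_pos': array([6.24500269e-01, 2.72189464e-05, 2.30262823e-01]), 'eef_rot': array([-2.22040244e+00, -2.22054772e+00,  2.20852725e-03]), 'force': array([-0.23420708, -0.43818827,  0.40505465]), 'moment': array([-0.03016527, -0.00077728,  0.0068981 ]), 'gripper_force': 0.0, 'grip_width': 0.08520328906178236}
scene [[377.98531412172343, 0.0, 324.77423843693964], [0.0, 377.98531412172343, 197.86544203827933], [0.0, 0.0, 1.0]] [[-0.676, 0.494, -0.547, 1.232], [0.737, 0.453, -0.502, 0.617], [-0.0, -0.742, -0.67, 0.902], [0.0, 0.0, 0.0, 1.0]]
side [[399.70474905753633, 0.0, 322.7134089054091], [0.0, 399.70474905753633, 204.35551714484896], [0.0, 0.0, 1.0]] [[0.957, -0.172, 0.233, 0.254], [-0.289, -0.518, 0.805, -0.949], [-0.018, -0.838, -0.546, 0.734], [0.0, 0.0, 0.0, 1.0]]
wrist [[348.5643140388621, 0.0, 323.1607272987523], [0.0, 348.5643140388621, 200.51395531589097], [0.0, 0.0, 1.0]] [[1.0, -0.0, -0.001, 0.625], [-0.0, -0.966, -0.26, 0.064], [-0.001, 0.26, -0.966, 0.373], [0.0, 0.0, 0.0, 1.0]]
```

View pictures.

View pics/scene0.png

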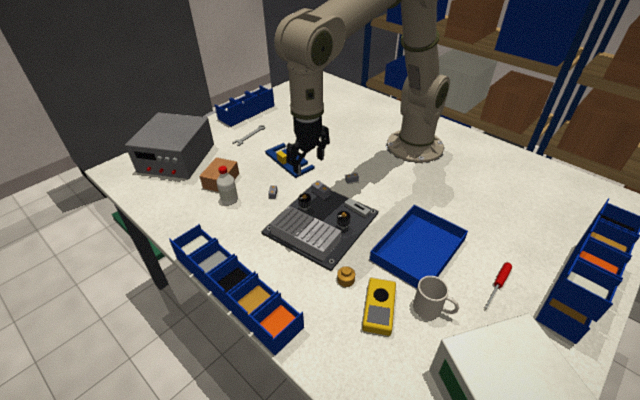

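View pics/side0.png

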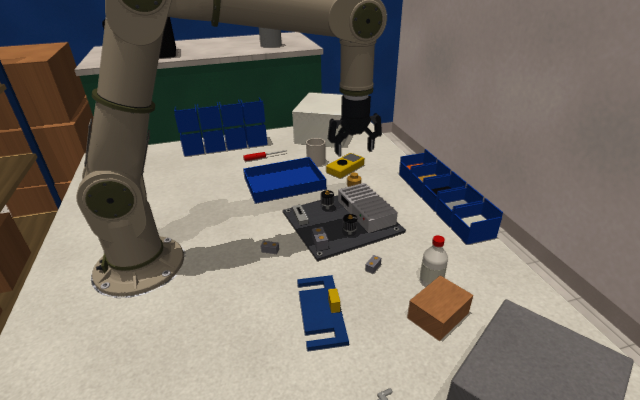

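View pics/wrist0.png

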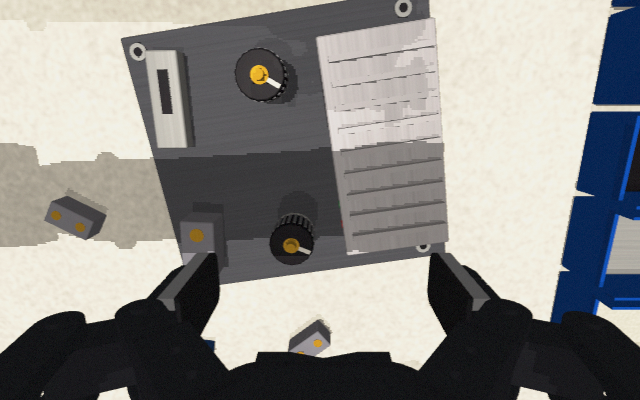

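Run:
```python
from h import *
K,M=load("wrist0")
for n,uv,z in [("cornerL",(122,38),.012),("cornerR",(188,287),.012),("knobL",(259,74),.06),("knobR",(292,245),.06),("strap",(168,98),.03),("riser",(196,235),.046),("d1",(75,212),.03)]: print(n,px2w(K,M,uv,z).round(3))
K,M=load("side0")
for n,uv,z in [("grip",(335,300),.04),("bar",(322,312),.014),("sl1",(300,282),.014),("tray",(285,180),.01),("ris2",(373,264),.03),("meter",(346,165),.03),("b1",(298,283),.014),("b2",(334,277),.014),("b3",(348,344),.014),("b4",(308,348),.014)]: print(n,px2w(K,M,uv,z).round(3))
for n in ([.6,-.1,.45],[.55,-.05,.42],[.6,-.3,.35],[.6,.25,.35]):
  print(n,kin.ik(n,down(np.pi/2)) is not None)
```

```text
cornerL [0.433 0.127 0.012]
cornerR [ 0.469 -0.136  0.012]
knobL [0.57  0.091 0.06 ]
knobR [ 0.595 -0.065  0.06 ]
strap [0.478 0.072 0.03 ]
riser [ 0.498 -0.06   0.046]
d1 [ 0.369 -0.04   0.03 ]
grip [ 0.459 -0.324  0.04 ]
bar [ 0.427 -0.327  0.014]
sl1 [ 0.402 -0.216  0.014]
tray [0.479 0.319 0.01 ]
ris2 [ 0.597 -0.226  0.03 ]
meter [0.717 0.323 0.03 ]
b1 [ 0.396 -0.218  0.014]
b2 [ 0.49  -0.225  0.014]
b3 [ 0.454 -0.43   0.014]
b4 [ 0.37  -0.414  0.014]
[0.6, -0.1, 0.45] True
[0.55, -0.05, 0.42] True
[0.6, -0.3, 0.35] True
[0.6, 0.25, 0.35] True
```

Run:
```python
from h import *
o=down(np.pi/2)
r.movep([.57,.0,.40],o); r.pause(.3); a=cap("wrist","fix1")
r.movep([.46,-.36,.33],o); r.pause(.3); b=cap("wrist","bar1")
cv2.imwrite("pics/two.png",cv2.resize(np.vstack([a[0],b[0]])[:,:,::-1],None,fx=.75,fy=.75))
print(r.observe()["time"],r.observe()["joint_positions"].round(2))
```

```text
3.0167 [ 0.41  0.27  0.26  1.31 -0.07  1.57  0.66]
```

View pics/two.png

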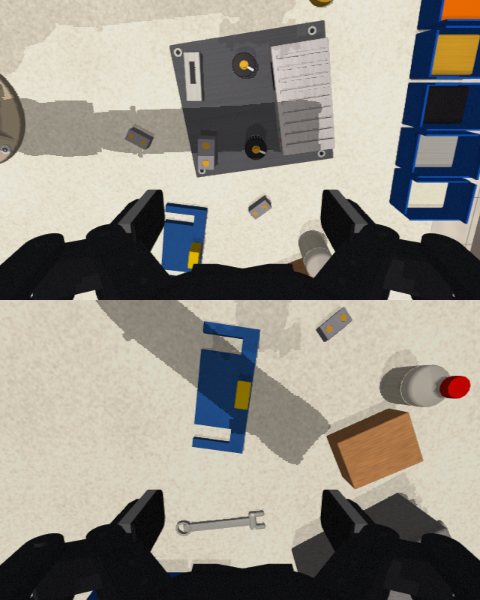

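Run:
```python
import cv2,numpy as np
a=cv2.imread("pics/fix1.png")[20:245,220:450]; b=cv2.imread("pics/bar1.png")[20:215,250:355]
cv2.imwrite("pics/c1.png",np.hstack([cv2.resize(a,None,fx=2.2,fy=2.2),cv2.resize(b,(int(105*2.53),495))]))
```

```text
(no output)
```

View pics/c1.png

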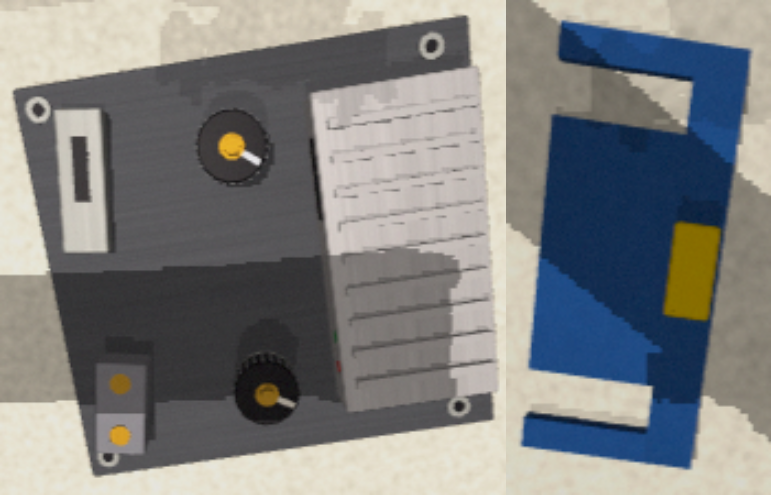

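Run:
```python
from h import *
K,M=load("fix1")
f=lambda p,z:px2w(K,M,(220+p[0]/2.2,20+p[1]/2.2),z)
P=np.array([f(p,.012) for p in[(14,90),(467,15),(494,420),(93,476)]])
L=np.array([[-.185,.135],[.110,.135],[.110,-.135],[-.185,-.135]])
def fit(L,W):
    lc,wc=L.mean(0),W.mean(0); A=L-lc;B=W-wc
    th=np.arctan2((A[:,0]*B[:,1]-A[:,1]*B[:,0]).sum(),(A*B).sum())
    c,s=np.cos(th),np.sin(th);Rm=np.array([[c,-s],[s,c]]); t=wc-Rm@lc
    return th,t,np.abs((L@Rm.T+t)-W).max()
th,t,e=fit(L,P[:,:2]); print("fix",th,t,e)
c,s=np.cos(th),np.sin(th)
for y in(.076,-.076): print("stud",t+np.array([[c,-s],[s,c]])@[-.05,y])
for p in[(232,145),(267,394)]: print("knob",f(p,.069))
for n,ps,z in[("strap",[(56,110),(102,108),(109,251),(65,252)],.030),("riser",[(96,362),(145,365),(145,455),(96,455)],.046)]:
    Q=np.array([f(p,z) for p in ps]);print(n,Q.mean(0).round(3),Q.round(3).tolist())
K,M=load("bar1")
g=lambda p,z:px2w(K,M,(250+(p[0]-506)/2.53,20+p[1]/2.53),z)[:2]
W=np.array([g(p,.014) for p in[(562,22),(749,48),(690,467),(523,445)]])
L=np.array([[.078,-.105],[-.014,-.105],[-.014,.105],[.078,.105]])
print("bar",fit(L,W))
W=np.array([g(p,.05) for p in[(672,223),(719,226),(709,320),(664,316)]]);print("grip",W.mean(0),fit(np.array([[.011,-.022],[-.011,-.022],[-.011,.022],[.011,.022]]),W))
K,M=load("scene0")
for uv in[(418,207),(466,237),(424,283),(371,245)]: print("tray",px2w(K,M,uv,.042))
```

```text
fix 0.14920648939811587 [0.63395488 0.02146926] 0.0015444565146856548
stud [0.57321274 0.08919218]
stud [ 0.59580807 -0.061119  ]
knob [0.57297967 0.08991839 0.069     ]
knob [ 0.5955153  -0.06107988  0.069     ]
strap [0.478 0.07  0.03 ] [[0.463, 0.113, 0.03], [0.492, 0.114, 0.03], [0.492, 0.026, 0.03], [0.463, 0.025, 0.03]]
riser [ 0.498 -0.078  0.046] [[0.483, -0.045, 0.046], [0.516, -0.047, 0.046], [0.514, -0.11, 0.046], [0.48, -0.11, 0.046]]
bar (np.float64(3.0069685847078227), array([ 0.46190969, -0.31865746]), np.float64(0.001087975425661858))
grip [ 0.46120824 -0.31908302] (np.float64(3.049440413648495), array([ 0.46120824, -0.31908302]), np.float64(0.0007168994503778392))
tray [0.35502788 0.22991468 0.042     ]
tray [0.37053237 0.40956633 0.042     ]
tray [0.60238989 0.40440886 0.042     ]
tray [0.59164512 0.21575591 0.042     ]
```

```bash
cat >> h.py <<'E'
def st(m=""):
    s=r.observe(); print(m,"t",round(s["time"],1),"pos",s["tool_pos"].round(4),"grip",round(s["grip_width"],4),round(s["gripper_force"],1),"F",s["force"].round(1),"q7",s["joint_positions"][6].round(2))
def pick(xy,z,yaw,width,force=80,hov=.13):
    o=down(yaw); r.movep([*xy,hov],o); r.set_gripper(width)
    print("hit",r.line_to([*xy,z],feed=.12,f_stop=10)); r.set_gripper(0,force); st("closed")
    r.line_to([*xy,hov],feed=.15); st("lifted")
E
python3 - <<'E'
from h import *
r.movep([.46,-.2,.25],down(np.pi/2))
r.movep([.478,.07,.2],down(np.pi/2))
pick((.478,.070),.015,np.pi/2,.06)
cap("wrist","s1")
r.movep([.44,.315,.13],down(np.pi/2)); st("over tray")
r.line_to([.44,.315,.025],f_stop=10); r.set_gripper(.06); r.line_to([.44,.315,.16],feed=.25)
r.movep([.498,-.03,.25],down(np.pi/2)); r.pause(.2); p=cap("wrist","s2")
E
```

```text
hit False
closed t 7.1 pos [0.4782 0.0701 0.0159] grip 0.0281 79.3 F [-3.8 -0.5  8. ] q7 -0.24
lifted t 8.0 pos [0.4773 0.0698 0.129 ] grip 0.0281 79.0 F [-0.2 -0.4 -1.7] q7 -0.22
over tray t 9.0 pos [0.4406 0.3133 0.1294] grip 0.0283 79.0 F [ 0.5 -0.9 -1.2] q7 -0.75
```

View pics/s2.png

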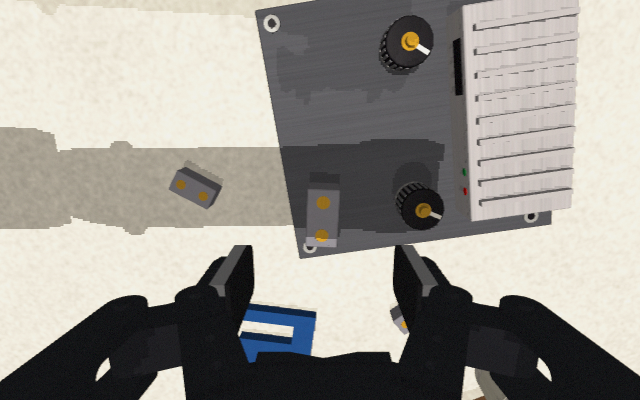

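Run:
```python
from h import *
K,M=load("s2"); c=px2w(K,M,(322.5,217.5),.046)[:2]; print(c)
y=np.pi/2-.03
pick(c,.020,y,.065)
r.movep([.54,.315,.15],down(y)); st("over tray")
r.line_to([.54,.315,.025],f_stop=10); r.set_gripper(.065); r.line_to([.54,.315,.2],feed=.25)
r.movep([.48,.28,.34],down(np.pi/2)); r.pause(.2); p=cap("wrist","t1")
r.movep([.52,-.05,.38],down(np.pi/2)); r.pause(.2); q=cap("wrist","t2")
cv2.imwrite("pics/t.png",cv2.resize(np.vstack([p[0],q[0]])[:,:,::-1],None,fx=.75,fy=.75));st()
```

```text
[ 0.49789149 -0.07613793]
hit False
closed t 14.8 pos [ 0.4985 -0.0762  0.0209] grip 0.0324 80.6 F [-1.1 -0.1  6.6] q7 0.05
lifted t 15.7 pos [ 0.4971 -0.076   0.129 ] grip 0.0326 79.5 F [ 0.3  0.5 -2.2] q7 0.05
over tray t 17.2 pos [0.5409 0.3128 0.1497] grip 0.0327 79.4 F [ 0.2 -0.1 -1.4] q7 -0.69
 t 21.9 pos [ 0.5201 -0.0488  0.3798] grip 0.0645 0.0 F [-0.1  0.1  0.3] q7 0.03
```

View pics/t.png

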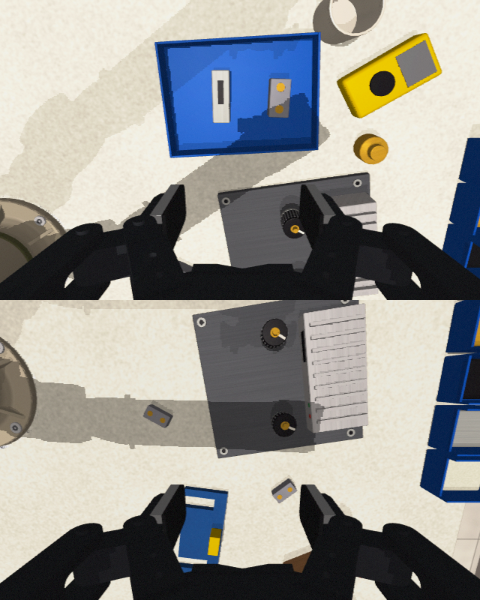

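```bash
cat >> h.py <<'E'
TH=.1492; T0=np.array([.6340,.0215])
def fw(x,y):
    c,s=np.cos(TH),np.sin(TH); return T0+np.array([c*x-s*y,s*x+c*y])
BAR=np.array([.4617,-.3188]); BY=3.007
E
python3 - <<'E'
from h import *
for d in(-np.pi/2,np.pi/2):
    for n,p,y in(("pick",[*BAR,.2],BY+d),("picklow",[*BAR,.02],BY+d),("mid",[.5,-.2,.25],(BY+TH)/2+d),("mid2",[.5,-.2,.25],(BY+TH)/2+np.pi+d),("place",[*fw(-.165,0),.25],TH+d),("placelow",[*fw(-.165,0),.032],TH+d),("end",[*fw(-.078,0),.032],TH+d)):
        q=kin.ik(p,down(y)); print(round(d,1),n,None if q is None else np.round(q,2))
E
```

```text
-1.6 pick [ 0.43  0.26  0.15  1.61 -0.04  1.28  0.45]
-1.6 picklow [ 0.42  0.45  0.15  1.79 -0.08  0.91  0.48]
-1.6 mid [ 0.2   0.19  0.14  1.58 -0.03  1.37 -1.22]
-1.6 mid2 [ 0.37  0.19 -0.06  1.58  0.01  1.38  1.89]
-1.6 place [-1.41  0.03  1.4   1.78 -0.03  1.36 -2.99]
-1.6 placelow [-1.1   0.7   1.36  2.05 -0.8   1.08 -2.34]
-1.6 end [-0.18  0.42  0.13  1.8  -0.07  0.93 -3.01]
1.6 pick [-0.39  0.59  1.37  1.64 -0.59  1.4  -2.23]
1.6 picklow [-0.35  0.96  1.35  1.82 -1.    1.25 -1.96]
1.6 mid [ 0.37  0.19 -0.06  1.58  0.01  1.38  1.89]
1.6 mid2 [ 0.2   0.19  0.14  1.58 -0.03  1.37 -1.22]
1.6 place [ 0.06  0.05 -0.13  1.74  0.01  1.36  0.08]
1.6 placelow [ 0.06  0.27 -0.14  2.01  0.05  0.87  0.05]
1.6 end [ 0.03  0.43 -0.13  1.79  0.07  0.93  0.02]
```

Run:
```python
from h import *
d=np.pi/2
r.movep([.5,-.2,.25],down((BY+TH)/2+np.pi+d))
print(np.round(kin.ik([*BAR,.2],down(BY+d)),2))
r.movep([.48,-.3,.22],down(BY+.4+d)); st()
print(np.round(kin.ik([*BAR,.2],down(BY+d)),2),np.round(kin.ik([*BAR,.02],down(BY+d)),2))
cap("wrist","b2")
```

```text
[ 0.23  0.27  0.39  1.61 -0.11  1.28 -2.64]
 t 24.0 pos [ 0.4807 -0.2992  0.2203] grip 0.065 0.0 F [-0.4 -0.1 -0.5] q7 -2.3
[ 0.22  0.27  0.4   1.61 -0.11  1.28 -2.64] [ 0.26  0.46  0.36  1.8  -0.2   0.91 -2.57]
```

Run:
```python
from h import *
d=np.pi/2
pick(BAR,.021,BY+d,.05,force=115,hov=.2)
r.movep([.5,-.2,.25],down((BY+TH)/2+np.pi+d)); st("mid")
r.movep([*fw(-.165,0),.16],down(TH+d)); r.pause(.2); st("above")
a=cap("wrist","b3"); b=cap("scene","b4")
cv2.imwrite("pics/b.png",cv2.resize(np.vstack([a[0],b[0]])[:,:,::-1],None,fx=.75,fy=.75))
```

```text
hit False
closed t 26.8 pos [ 0.4617 -0.319   0.0217] grip 0.0202 112.8 F [-3.3  2.9  7. ] q7 -2.57
lifted t 28.1 pos [ 0.4612 -0.3184  0.1989] grip 0.0202 112.6 F [-0.4 -0.2 -4.7] q7 -2.64
mid t 29.4 pos [ 0.4996 -0.2005  0.2495] grip 0.0207 112.5 F [-0.5 -0.1 -3.7] q7 -1.22
above t 30.8 pos [ 0.4712 -0.0038  0.1602] grip 0.0203 112.5 F [ 0.6  0.2 -5.4] q7 0.07
```

View pics/b.png

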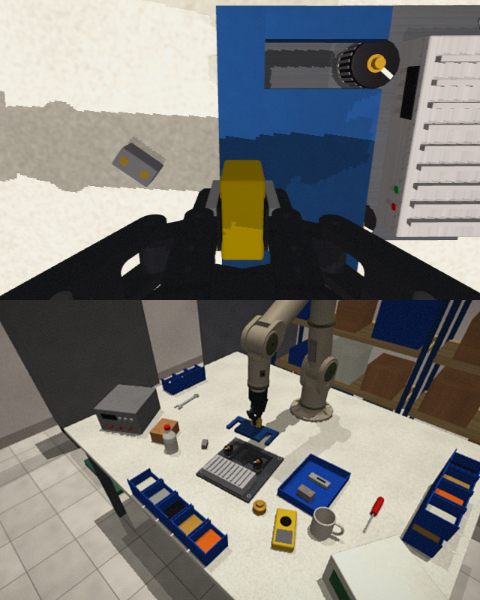

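Run:
```python
from h import *
d=np.pi/2; o=down(TH+d)
print(r.line_to([*fw(-.165,0),.045],o,feed=.1)); st("low")
print("hit",r.line_to([*fw(-.165,0),.031],o,feed=.03,f_stop=6)); st("laid")
z=r.observe()["tool_pos"][2]+.0005
a=cap("wrist","l1")
print("hit",r.line_to([*fw(-.095,0),z],o,feed=.05,f_stop=12)); st("slid")
print("hit",r.line_to([*fw(-.070,0),z],o,feed=.02,f_stop=12)); st("end")
p=r.observe()["tool_pos"][:2]-T0; c,s=np.cos(TH),np.sin(TH); print("fix coords",c*p[0]+s*p[1],-s*p[0]+c*p[1])
b=cap("wrist","l2")
cv2.imwrite("pics/l.png",cv2.resize(np.vstack([a[0],b[0]])[:,:,::-1],None,fx=.75,fy=.75))
```

```text
False
low t 32.2 pos [ 0.4714 -0.003   0.0456] grip 0.0201 112.6 F [-0.5  1.2 -4.5] q7 0.04
hit True
laid t 32.6 pos [ 0.471  -0.003   0.0337] grip 0.0206 113.9 F [-1.6  0.3  5.5] q7 0.04
hit True
slid t 33.0 pos [ 0.471  -0.0031  0.0337] grip 0.02 114.0 F [-1.   0.8  4.7] q7 0.04
hit True
end t 33.6 pos [ 0.471  -0.003   0.0337] grip 0.0203 113.8 F [-2.6 -0.1  4.7] q7 0.04
fix coords -0.16484640763137984 -2.804251902474575e-05
```

View pics/l.png

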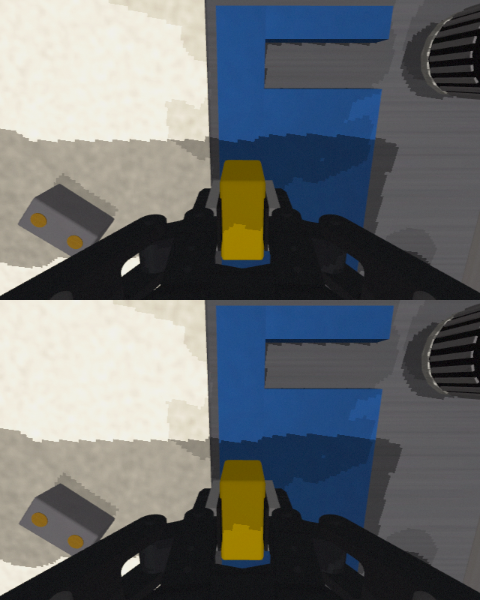

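Run:
```python
from h import *
d=np.pi/2; o=down(TH+d); c,s=np.cos(TH),np.sin(TH)
def fc():
    p=r.observe()["tool_pos"][:2]-T0; print("fix coords",c*p[0]+s*p[1],-s*p[0]+c*p[1])
z=.0355
r.line_to([*fw(-.165,0),z],o,feed=.02); st("up")
print("hit",r.line_to([*fw(-.09,0),z],o,feed=.05,f_stop=15)); st("slid");fc()
print("hit",r.line_to([*fw(-.068,0),z],o,feed=.02,f_stop=12)); st("end");fc()
b=cap("wrist","m2")
```

```text
up t 34.0 pos [ 0.4702 -0.0031  0.035 ] grip 0.0203 112.6 F [ 0.4  0.3 -4.6] q7 0.04
hit False
slid t 35.6 pos [0.5448 0.008  0.0355] grip 0.0204 112.6 F [ 0.2 -0.4 -5.2] q7 0.02
fix coords -0.0902560233428571 -4.931891244997974e-05
hit True
end t 36.3 pos [0.5543 0.0096 0.0342] grip 0.0203 113.2 F [ 0.6 -0.2 -4.8] q7 0.02
fix coords -0.08054722316701567 7.197150565377286e-05
```

Run:
```python
from h import *
o=down(TH+np.pi/2); p=r.observe()["tool_pos"]
print(r.line_to([p[0],p[1],.031],o,feed=.02,f_stop=6)); st()
print(r.line_to([*fw(-.070,0),r.observe()["tool_pos"][2]],o,feed=.02,f_stop=25)); st()
r.pause(.2); r.set_gripper(.045); p=r.observe()["tool_pos"]
r.line_to([p[0],p[1],.13],o); r.movep([*fw(-.07,-.03),.25],o); r.pause(.2); st()
a=cap("wrist","n1")[0]
cv2.imwrite("pics/n1c.png",cv2.resize(a[0:260,170:500,::-1],None,fx=2.3,fy=2.3))
```

```text
True
 t 36.5 pos [0.5542 0.0096 0.0338] grip 0.0202 114.8 F [0.1 0.5 5.5] q7 0.01
True
 t 36.9 pos [0.5555 0.0095 0.0338] grip 0.02 114.9 F [-3.6 -0.7  7.2] q7 0.01
 t 39.0 pos [ 0.5684 -0.0182  0.2481] grip 0.0449 0.0 F [-0.1 -0.   0.5] q7 0.1
```

View pics/n1c.png

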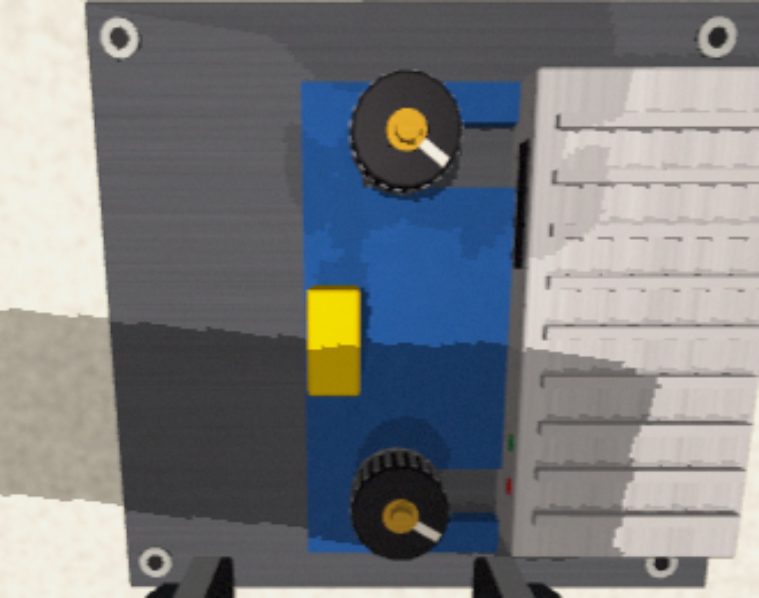

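Run:
```python
from h import *
o=down(TH+np.pi/2); c,s=np.cos(TH),np.sin(TH)
r.set_gripper(0)
for y in(.045,-.045):
    r.movep([*fw(-.14,y),.1],o); print(r.line_to([*fw(-.14,y),.0165],feed=.1,f_stop=6))
    print("hit",r.line_to([*fw(-.08,y),.0165],feed=.03,f_stop=18)); r.pause(.1); st()
    p=r.observe()["tool_pos"][:2]-T0; print("fix coords",c*p[0]+s*p[1],-s*p[0]+c*p[1])
    r.line_to([*fw(-.14,y),.0165],feed=.1); r.line_to([*fw(-.14,y),.12],feed=.2)
```

```text
False
hit True
 t 42.6 pos [0.5224 0.0502 0.0158] grip 0.0002 3.3 F [-4.1 -0.7  7.9] q7 -0.08
fix coords -0.10613625965196404 0.044988959487430494
False
hit True
 t 46.5 pos [ 0.5358 -0.0388  0.0158] grip 0.0 3.2 F [-3.8 -1.1  7.5] q7 0.11
fix coords -0.10603674818097263 -0.04503593179821503
```

```bash
cat >> h.py <<'E'
def yawof():
    m=R.from_rotvec(r.observe()["eef_rot"]).as_matrix(); return np.arctan2(m[1,0],m[0,0])
def screw(xy,z0=.036,q7s=-2.75,force=70,tmax=.7,lim=2.8):
    r.movep([*xy,.14],down(TH+np.pi/2)); r.set_gripper(.058)
    q=r.observe()["joint_positions"].copy(); q[6]=q7s; r.movej(q); yaw=yawof()
    print("hit",r.line_to([*xy,z0],down(yaw),feed=.1,f_stop=8)); st("at")
    r.set_gripper(0,force); st("grip"); m0=r.observe()["moment"][2]; tot=0; z=r.observe()["tool_pos"][2]; d=.2; y0=yaw
    while True:
        yaw-=d; z-=.0016*d; tot+=d
        q=kin.ik([*xy,z],down(yaw))
        if q is None or q[6]>lim or np.abs(q-r.observe()["joint_positions"]).max()>.5: print("limit",q); break
        r.movej(q); s=r.observe(); m=s["moment"][2]-m0
        print(round(tot,2),round(m,2),s["force"].round(0).tolist(),round(s["grip_width"],4),end="; ")
        if abs(m)>tmax: print("TIGHT"); break
    st("done"); r.set_gripper(.058); p=r.observe()["tool_pos"]; r.line_to([p[0],p[1],.14],feed=.15)
    return tot
E
python3 - <<'E'
from h import *
K,M=load("n1")
k=[px2w(K,M,(170+u/2.3,v/2.3),.069)[:2] for u,v in((407,130),(401,515))]; print(k)
kl=(k[0]+fw(-.05,.076))/2
screw(kl)
E
```

```text
[array([0.57258098, 0.08949683]), array([ 0.59538855, -0.06069296])]
hit False
at t 52.4 pos [0.5735 0.0895 0.0368] grip 0.0577 0.0 F [ 0.2  0.3 -0.6] q7 -2.77
grip t 52.7 pos [0.5732 0.0893 0.0371] grip 0.0407 69.7 F [-3.9 -0.7  6.6] q7 -2.77
0.2 -0.07 [-1.0, -2.0, 2.0] 0.0405; 0.4 -0.08 [-4.0, -4.0, 4.0] 0.0405; 0.6 -0.08 [-7.0, -4.0, 8.0] 0.0404; 0.8 -0.07 [-11.0, -3.0, 13.0] 0.0404; 1.0 -0.13 [-14.0, -0.0, 16.0] 0.0403; limit [ 0.65178351  0.8947559  -1.29105152  1.68719323  0.89876441  1.2801301
  1.76754647]
done t 54.8 pos [0.5708 0.0887 0.0353] grip 0.0403 76.8 F [-14.1  -0.1  16.2] q7 -2.95
```

Run:
```python
from h import *
kl=np.array([.5729,.0893])
print(r.observe()["joint_positions"].round(2))
r.movep([*kl,.14],down(TH+np.pi/2-1.5)); r.movep([*kl,.14],down(TH+np.pi/2)); print(r.observe()["joint_positions"].round(2))
q=r.observe()["joint_positions"].copy(); q[6]+=.5; y=yawof(); r.movej(q); print("dyaw",yawof()-y)
```

```text
[-1.12  0.9   1.51  1.67 -0.9   1.47 -2.99]
[-0.8   0.42  0.77  1.65 -0.31  1.19  0.19]
dyaw 0.496011971805159
```

```bash
sed -i 's/    r.movep(\[\*xy,.14\],down(TH+np.pi\/2)); r.set_gripper(.058)/    r.movej([-.063,.383,.016,1.37,-.006,1.388,-.046]); r.movep([*xy,.14],down(TH+np.pi\/2)); r.set_gripper(.058)/; s/q7s=-2.75/q7s=2.75/; s/q\[6\]>lim/q[6]<-lim/' h.py
python3 - <<'E'
from h import *
r.line_to([.5729,.0893,.2])
screw(np.array([.5729,.0893]),z0=.035)
E
```

```text
hit False
at t 65.3 pos [0.5735 0.0894 0.0358] grip 0.0578 0.0 F [-0.  -0.6  0.6] q7 2.74
grip t 65.6 pos [0.5714 0.0898 0.0364] grip 0.0405 68.7 F [-12.5  -0.1  16.5] q7 2.74
0.2 -0.14 [-8.0, 1.0, 6.0] 0.0403; 0.4 -0.12 [-10.0, 0.0, 7.0] 0.0404; 0.6 -0.13 [-12.0, 1.0, 7.0] 0.0404; 0.8 -0.11 [-12.0, 2.0, 9.0] 0.0405; 1.0 -0.04 [-12.0, 2.0, 9.0] 0.0406; 1.2 -0.14 [-12.0, 3.0, 9.0] 0.0403; 1.4 -0.18 [-13.0, 4.0, 10.0] 0.0406; 1.6 -0.08 [-12.0, 5.0, 8.0] 0.0403; 1.8 -0.14 [-11.0, 5.0, 9.0] 0.0409; 2.0 -0.1 [-11.0, 5.0, 8.0] 0.0402; 2.2 -0.09 [-10.0, 6.0, 8.0] 0.0401; 2.4 -0.14 [-10.0, 5.0, 7.0] 0.04; 2.6 -0.07 [-8.0, 6.0, 6.0] 0.0402; 2.8 -0.15 [-6.0, 7.0, 6.0] 0.0404; 3.0 1.38 [-7.0, 1.0, 7.0] 0.0404; TIGHT
done t 70.0 pos [0.5716 0.091  0.032 ] grip 0.0404 71.2 F [-7.2  1.   6.8] q7 0.03
```

Run:
```python
from h import *
r.line_to([.5729,.0893,.2])
screw(np.array([.5943,-.0605]))
r.movej([-.063,.383,.016,1.37,-.006,1.388,-.046]); o=down(TH+np.pi/2)
r.movep([*fw(-.07,-.03),.25],o); r.pause(.2); a=cap("wrist","v1")[0]
b=cap("side","v2")[0]
cv2.imwrite("pics/v.png",np.hstack([cv2.resize(a[0:260,170:500,::-1],None,fx=1.4,fy=1.4),cv2.resize(b[150:280,230:430,::-1],(336,364))]))
r.movep([.5,-.0,.4],down(np.pi/2)); r.pause(.2); cap("wrist","v3"); st()
```

```text
hit False
at t 76.7 pos [ 0.5949 -0.0605  0.0368] grip 0.058 0.0 F [-0.1  0.2 -0.7] q7 2.75
grip t 77.0 pos [ 0.5939 -0.06    0.0374] grip 0.0403 69.3 F [-7.4  0.3 10.6] q7 2.75
0.2 -0.11 [-5.0, 3.0, 4.0] 0.0403; 0.4 -0.09 [-6.0, 3.0, 4.0] 0.0401; 0.6 -0.11 [-7.0, 2.0, 4.0] 0.04; 0.8 -0.12 [-6.0, 3.0, 5.0] 0.0405; 1.0 -0.1 [-8.0, 3.0, 6.0] 0.0401; 1.2 -0.14 [-8.0, 5.0, 6.0] 0.0402; 1.4 -0.09 [-8.0, 4.0, 7.0] 0.0404; 1.6 -0.14 [-8.0, 4.0, 6.0] 0.041; 1.8 -0.11 [-7.0, 6.0, 6.0] 0.0403; 2.0 -0.1 [-7.0, 6.0, 6.0] 0.0402; 2.2 -0.13 [-6.0, 6.0, 6.0] 0.0403; 2.4 -0.16 [-6.0, 6.0, 6.0] 0.0402; 2.6 -0.09 [-5.0, 6.0, 5.0] 0.0403; 2.8 -0.12 [-4.0, 6.0, 4.0] 0.0404; 3.0 -0.12 [-3.0, 6.0, 3.0] 0.0405; 3.2 -0.1 [-1.0, 6.0, 4.0] 0.0406; 3.4 -0.18 [-1.0, 8.0, 3.0] 0.0402; 3.6 -0.2 [-1.0, 6.0, 3.0] 0.0407; 3.8 -0.11 [0.0, 8.0, 3.0] 0.0402; 4.0 0.52 [1.0, 7.0, 2.0] 0.0403; 4.2 1.97 [-3.0, 6.0, 7.0] 0.0405; TIGHT
done t 83.1 pos [ 0.5947 -0.0591  0.0311] grip 0.0405 72.2 F [-3.3  6.3  7.4] q7 -0.98
 t 86.9 pos [ 5.000e-01 -1.000e-04  3.985e-01] grip 0.0577 0.0 F [-0.   0.4 -0.2] q7 -0.06
```

View pics/v.png

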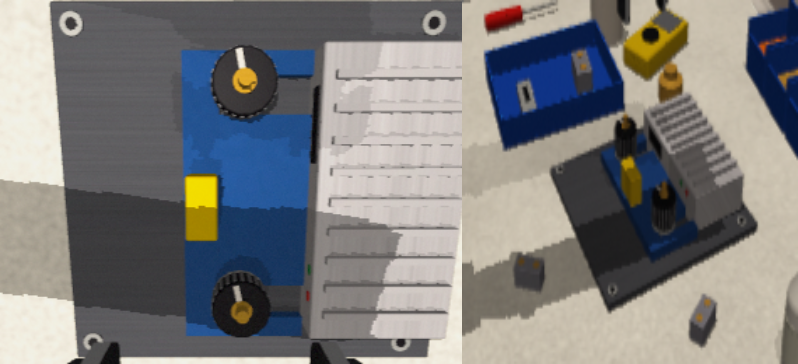

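Run:
```python
from h import *
for fn in("n1","v1"):
    K,M=load(fn); im=cv2.imread(f"pics/{fn}.png").astype(float)
    bl=(im[:,:,0]-im[:,:,2])
    out=[]
    for row in (45,95,105,115,190,195,220):
        x=np.where(bl[row,280:420]>25)[0]
        if len(x): out.append((row,x[0]+280,x[-1]+280,(px2w(K,M,(x[0]+280,row),.026)[:2]).round(4).tolist(),(px2w(K,M,(x[-1]+280,row),.026)[:2]).round(4).tolist()))
    for o in out: print(fn,o)
    print(M[:3,3])
```

```text
n1 (45, np.int64(300), np.int64(395), [0.5277, 0.0989], [0.6186, 0.1126])
n1 (95, np.int64(301), np.int64(393), [0.5348, 0.0531], [0.626, 0.0668])
n1 (105, np.int64(301), np.int64(393), [0.5361, 0.0435], [0.6279, 0.0574])
n1 (115, np.int64(302), np.int64(392), [0.5384, 0.0339], [0.6289, 0.0476])
n1 (190, np.int64(303), np.int64(388), [0.5499, -0.0436], [0.6403, -0.0299])
n1 (195, np.int64(303), np.int64(388), [0.5507, -0.0491], [0.6414, -0.0353])
n1 (220, np.int64(304), np.int64(322), [0.5556, -0.077], [0.5751, -0.0741])
[0.55928492 0.04525067 0.39089793]
v1 (45, np.int64(299), np.int64(394), [0.5281, 0.0991], [0.6191, 0.1128])
v1 (95, np.int64(300), np.int64(391), [0.5351, 0.0533], [0.6254, 0.0668])
v1 (105, np.int64(300), np.int64(391), [0.5364, 0.0437], [0.6274, 0.0573])
v1 (115, np.int64(300), np.int64(391), [0.5377, 0.0339], [0.6293, 0.0477])
v1 (190, np.int64(302), np.int64(387), [0.5501, -0.0436], [0.6406, -0.03])
v1 (195, np.int64(302), np.int64(387), [0.5508, -0.0491], [0.6417, -0.0354])
v1 (220, np.int64(303), np.int64(320), [0.5557, -0.0771], [0.5742, -0.0743])
[0.56014931 0.04553767 0.39142408]
```

Run:
```python
from h import *
o=down(TH+np.pi/2); c,s=np.cos(TH),np.sin(TH)
r.set_gripper(0)
for y in(.045,-.045):
    r.movep([*fw(-.14,y),.1],o); r.line_to([*fw(-.14,y),.0165],feed=.1,f_stop=6)
    print("hit",r.line_to([*fw(-.08,y),.0165],feed=.03,f_stop=18)); r.pause(.1)
    p=r.observe()["tool_pos"][:2]-T0; print("fix coords",c*p[0]+s*p[1],-s*p[0]+c*p[1])
    r.line_to([*fw(-.14,y),.0165],feed=.1); r.line_to([*fw(-.14,y),.12],feed=.2)
r.movep([.5,0,.3],down(np.pi/2)); r.pause(.3); st()
print(r.hand_in())
```

```text
hit True
fix coords -0.10609544187287684 0.045009188878061476
hit True
fix coords -0.10606246118983421 -0.045036362063902255
 t 97.0 pos [ 4.997e-01 -3.000e-04  2.988e-01] grip 0.0 0.0 F [ 0.8  0.1 -0.4] q7 -0.06
the job is handed in; nothing more can be done
None
```

The job is handed in at 97 s: strap and riser are in the tray (I saw no relay on the plate), the bar is flush against the unit's front face by push checks before and after tightening, and both knobs are screwed clockwise to their stops.

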